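# Dock, latch and set the click timer

### The job

Pick up the grey timer by its case (never carry it by its dial), set it flat in the steel dock between the low walls and let go, then push the dock's spring latch until it clicks and stays over the timer's flange. Then take the timer by its dial: wind it counter-clockwise back to its stop, count exactly four clicks clockwise from there and let go. Leave the other things on the bench where they are.

Things in the scene. Friction and masses are not known exactly. Their poses are not given: they have to be found in the camera images.
- timer: Loose timer, about 0.46 kg: plain grey plastic case 92 (its x) x 60 (its y) x 42 mm high, with a flange at the middle of each end (30 mm wide, 8 high; 124 mm over both). Origin: centre of its underside, z up. Carry it across its 60 mm width. Dial on top, with 9 white ticks 30 deg apart around it; the long tick (timer's +x) is the stop, ticks run clockwise from it. Fits the dock either way round.
- dial_grip: Upright black grip bar of the dial, 42 (its x) x 12 (its y) x 26 mm high, on the dial's disc (radius 22 mm). Origin: centre of the bar's underside, on the dial's axis, 48 mm above the timer's underside; bar top at 74 mm. A white line on the +x half of its top is the pointer. Turns with the dial; at 0 clicks its x is along the timer's +x.
- dial (a joint): Angle of the dial against the case in rad, growing clockwise seen from above. 0 is the stop (hard end of counter-clockwise travel); it rests in a detent every 0.5236 rad (30 degrees, one click), up to 8 clicks. About 0.07 N m carries it over a detent; let go, it springs into the nearest one. It starts at 2 or 3 clicks.
- dock: Fixed steel plate 213 x 84 x 10 mm high that takes the timer. Origin on its underside below the seat's centre; it reaches from -78 to +135 mm along its x. At the seat's corners walls 12 mm above the plate leave 3 mm of play around the case (timer's x along dock x); between them each long side is open over 72 mm for the fingers. At the +x end is the latch, between guide rails 18 mm above the plate.
- dock_seat (a point): Where the timer's origin belongs: centre of the seat, on the plate's top, 10 mm above the bench; axes as the dock's.
- latch (a joint): Travel of the dock's spring latch in m, along dock -x, towards the timer: 0 open, 0.020 home. A light spring returns it unless pushed past about 0.017, where it clicks over and stays home with its tongue over the timer's flange. About 7 N takes it over.
- latch_tab (a point): Middle of the outer face (facing dock +x) of the latch's upright aluminium tab, which is pushed towards dock -x. Tab 8 mm thick, 32 mm wide (dock y); its top is 57 mm above the bench, this point 44 mm; the guide rails below it end 28 mm above the bench. Moves with the latch.
- brush: Bystander: wooden brush lying between the robot and the dock.
- tape: Bystander: roll of tape lying flat, 100 mm across, 25 mm high.
- jar: Bystander: small glass jar, 64 mm across, 75 mm high.
- funnel: Bystander: funnel standing on its mouth, 90 mm across, 95 mm high.
- bottle: Bystander: aluminium bottle, 70 mm across, 200 mm high.
- clamp: Bystander: bar clamp lying flat, 160 mm long.
There are look-alikes about, which are no part of the job. Leave any purple look-alike of the dock alone. What is shaped like the timer but pink is not meant.

How it is judged:
By the outcome, as a careful person would: the job done as asked, in the order asked, and still so for the second after the job is handed in, with the robot touching nothing.
It also fails if it takes over 72 s, if anything falls off the work surface, if the arm or the gripper's body presses on something with over 40 N, if the wrist force passes 120 N, or if a joint passes its speed limit or range.

### The arm

A 6-joint arm with a two-finger parallel gripper is mounted at the origin on the work surface. World frame = base frame: x ahead of the robot, y to its left, z up, the work surface at z = 0. Lengths are in mm, angles in degrees, forces in N, time in s.
With the tool pointing down it reaches from about 300 to 850 mm from the base axis. Payload 4.2 kg.
Tool frame: the origin (TCP) lies at the very end of the fingers, on their centre line; the grasp point (between the pads) lies 19 mm behind it; z points along the fingers, y is the line along which they close (so a half turn about z gives the same grasp; the last joint's range is limited). The gripper opens to 91 mm and grips with 3 to 60 N. Pads are 32 mm wide; open, the fingers measure 118 mm over their backs; the gripper's body (76 mm by 178 mm) begins 60 mm behind the grasp point.
Start: joints at [-74.714, 18.312, 89.639, -0, 72.044, -1.146], TCP at [162.661, -551.529, 213.976] pointing down, gripper open.
Joint ranges: [-177.97, 177.97], [-48.28, 115.42], [12.27, 149.76], [-77.06, 257.06], [2.81, 150.46], [-146.56, 146.56]. Speed limits (degrees/s): [147.25, 147.25, 180, 180, 180, 180].

### API

Orientations are given as [roll, pitch, yaw] about the fixed x, y, z axes, in that order (R = Rz(yaw) Ry(pitch) Rx(roll)).
In Python, from workcell import env gives the robot as it stands.
- The arm moves only by the shell command python3 -m pendant 'ROWS' [FORCE]. ROWS is a JSON object of lists of equal length, an entry for each row: "translation": the shift along the tool's x, y, z in mm, a list of three; "roll": the turn about the tool's z in rad; "hand": the closure in counts, from 0 (fully open) to 255 (shut). In form: {"translation": [[dx, dy, dz], ...], "roll": [roll, ...], "hand": [hand, ...]}. A call has exactly 8 rows; each row shifts and turns the commanded pose from where the row before left it, along the tool's axes as they then stand; what a row does not reach is not made up. A row lasts 1/12 s, in which the tool goes at most 41.7 mm and 7.16 degrees, less where a joint would pass 70% of its speed; a pose out of reach is approached as far as the arm can. A call with a gripper value outside its range is refused whole. The fingers move at their own pace and stop on an object; FORCE is the grip in N (left out, the last holds). Time passes only in rows, so rows that do not move let the fingers close, or fill a call up. It gives the time, the measured TCP pose, the force, the opening and the grip force at its end, in the units of the state.
- env.state(): the state, without advancing time (a new reading comes with each control period).
- env.grab_frame(name): name is "scene" or "top" or "wrist"; returns a dict with "frame" (480x640x3 uint8, red, green, blue), "z_map" (480x640 float32, mm along the optical axis (not along the pixel's ray), 0 where there is no reading), "fx", "fy", "cx", "cy" (pixels), "pose" (4x4, takes a point from camera to world coordinates). Camera axes: x right, y down, z forward; pixel columns grow to the right and rows downward; lengths in mm; the calibration is good to about 2 mm. A picture is of the moment at which its call begins.
- env.job_done(): hands the job in; it is judged then, once.
Trained networks look in a picture, given as the dict that the camera call returned (one of the last four; its "shot" number tells which), for a name from the list of things; names that differ only in an ending like _2 or _b are one class to them, and where a whole thing is asked for, a point or a joint stands for the part that bears it (a point fixed in the world has none). Each returns a list of dicts, best first, with "score" (0 to 1); they miss things now and then, are a little off and sometimes report something else, mostly with a low value. They report only what shows in the picture. A call takes as long as a camera call. They do not tell look-alikes from the thing itself.
- env.recognise(picture, label): "rect" ([centre column, centre row, width, height] in pixels, round what is visible of it).
- env.regions_of(picture, label): "pixels" (480x640 bool, what is visible of it) and "rect" ([centre column, centre row, width, height] in pixels, round what is visible of it).
The state is a dict: "time_s": time; "qpos": joint angles; "qvel": joint speeds; "effort": joint torques, N m; "ee_pos": TCP position; "ee_rot": TCP orientation; "force": force on the tool from outside, world axes, zero at the start; "torque": the same for the moment, N m; "gripper_width": finger opening in mm; "gripper_force": force on a finger pad.
Only numpy, scipy, OpenCV 4.12 (cv2) and the standard library are available. Lean on these libraries where they do the work, as an engineer would, in place of code of your own. Each camera call takes 0.05 s, during which the arm holds its last target. There are 200 camera calls.

## Working session

There is one attempt and no reset: what is moved stays moved. The work goes in short steps, Python scripts to look and compute and a shell command to move; the robot and the scene stay as the last step left them, time stands still between calls to the robot, and variables do not carry over. Pictures are saved under pics/ and viewed, at most 10 in all, crops included, and the job is handed in when it is done.

```bash
mkdir -p pics; ls
cat > h.py <<'E'
import numpy as np, cv2
from workcell import env
def P(d,u,v,z=None):
    z=d['z_map'][int(v),int(u)] if z is None else z
    return (d['pose']@np.array([(u-d['cx'])/d['fx']*z,(v-d['cy'])/d['fy']*z,z,1]))[:3]
def cloud(d,m):
    v,u=np.nonzero(m&(d['z_map']>0)); z=d['z_map'][v,u]
    return (np.c_[(u-d['cx'])/d['fx']*z,(v-d['cy'])/d['fy']*z,z,np.ones(len(z))]@d['pose'].T)[:,:3]
def save(d,n): cv2.imwrite('pics/'+n,d['frame'][:,:,::-1])
E
python3 - <<'E'
from h import *
d=env.grab_frame('top'); save(d,'top0.png')
s=env.state(); print(s['ee_pos'],s['ee_rot'],s['time_s'],s['gripper_width'])
for l in ['timer','dial_grip','dock','latch_tab']:
    for r in env.regions_of(d,l):
        c=cloud(d,r['pixels']); print(l,round(r['score'],2),np.round(r['rect']),np.round(np.median(c,0)),len(c),d['frame'][r['pixels']].mean(0).round())
E
```

```text
pics
[ 162.48887417 -551.0510065   213.15295627] [-1.79902957e+02  3.41392446e-04  1.64313598e+01] 0.05 90.9607234575659
timer 0.95 [410. 246.  50.  31.] [ 507. -278.   41.] 1126 [125. 123. 117.]
timer 0.69 [443. 321.  32.  52.] [ 333. -355.   41.] 1256 [172. 114. 128.]
dial_grip 0.69 [446. 324.   7.  18.] [ 333. -356.   72.] 120 [131.  83.  93.]
dock 0.62 [186. 308.  92.  68.] [348. 269.  10.] 2985 [152.  97. 172.]
dock 0.61 [263. 222.  91.  59.] [566.  85.  10.] 2908 [122. 118. 117.]
dock 0.46 [518. 219.  57.  38.] [ 572. -501.  129.] 1402 [118. 116. 113.]
dock 0.45 [363. 163.  30.  31.] [ 709. -161.   73.] 660 [188. 182. 170.]
latch_tab 0.72 [160. 325.  20.  14.] [320. 327.  28.] 198 [198. 196. 195.]
latch_tab 0.58 [234. 230.  17.   7.] [545. 150.  27.] 180 [225. 224. 222.]
```

View pics/top0.png

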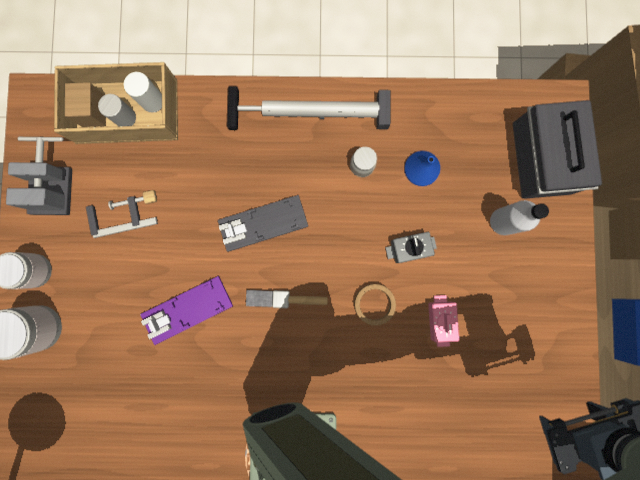

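Run:
```python
from h import *
d=env.grab_frame('top'); f=d['frame']
a=cv2.resize(f[215:275,370:450],(800,600),interpolation=cv2.INTER_CUBIC)[:, :]
b=cv2.resize(f[180:265,205:320],(800,591),interpolation=cv2.INTER_CUBIC)
o=np.zeros((600,800,3),np.uint8); o[:300,:400]=cv2.resize(a,(400,300)); o[:300,400:]=cv2.resize(b,(400,300))
s=env.grab_frame('scene'); o[300:]=cv2.resize(s['frame'],(400,300)).repeat(1,0).repeat(2,1)[:, :800] if 0 else 0
o[300:,200:600]=cv2.resize(s['frame'],(400,300)); cv2.imwrite('pics/crop.png',o[:,:,::-1])
# fits
for l in ['timer','dock']:
    for r in env.regions_of(d,l)[:3]:
        c=cloud(d,r['pixels'])
        if l=='timer': c=c[(c[:,2]>34)&(c[:,2]<48)]
        else: c=c[(c[:,2]>4)&(c[:,2]<16)]
        if len(c)>50: print(l,cv2.minAreaRect(c[:,:2].astype(np.float32)),len(c))
for l in ['dial_grip','latch_tab']:
    for r in env.regions_of(d,l)[:3]:
        c=cloud(d,r['pixels']); h=c[c[:,2]>(65 if l=='dial_grip' else 50)]
        if len(h)>5: print(l,cv2.minAreaRect(h[:,:2].astype(np.float32)),h.mean(0),len(h))
```

```text
timer ((508.5698547363281, -285.7752990722656), (59.210731506347656, 92.80933380126953), 12.85855770111084) 725
timer ((330.2093505859375, -360.1112365722656), (91.96211242675781, 60.704795837402344), 3.8365719318389893) 769
dock ((349.1445617675781, 267.6711120605469), (84.05378723144531, 214.2734375), 27.107059478759766) 2356
dock ((566.5719604492188, 84.5172119140625), (83.94173431396484, 211.95330810546875), 18.026586532592773) 2197
dial_grip ((331.4702453613281, -360.20281982421875), (39.29986572265625, 12.02178955078125), 0.9274154305458069) [ 332.28018898 -358.82999506   72.52051119] 92
dial_grip ((508.4322204589844, -285.0370788574219), (40.356483459472656, 12.561103820800781), 15.136893272399902) [ 507.96273926 -284.62338256   72.62448636] 94
latch_tab ((315.1989440917969, 333.8035583496094), (31.412132263183594, 9.804399490356445), 24.851606369018555) [315.3745846  333.20418518  55.13769427] 55
latch_tab ((542.5960083007812, 155.0757293701172), (30.2119197845459, 8.571516036987305), 18.868844985961914) [542.30812465 154.89081577  55.25696566] 46
```

View pics/crop.png

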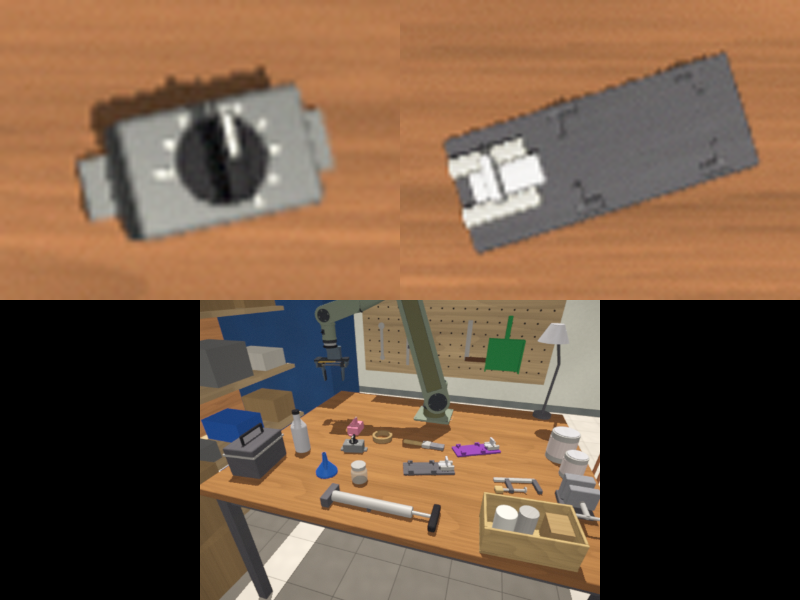

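The candidates are: grey timer at (410,246), the real one; pink look-alike at (443,321); grey steel dock at (263,222), the real one; and purple look-alike at (186,308). The close crop shows a grey case with its long tick to the left (world +y). The pointer is about 90° clockwise from it, so 3 clicks. The dock latch is also on the left, so the timer can go in as it lies, with about a 5° turn.

```bash
python3 -m pendant '{"translation":[[34,-13,0],[34,-13,0],[34,-13,0],[34,-13,0],[34,-13,0],[34,-13,0],[34,-13,0],[34,-13,0]],"roll":[0,0,0,0,0,0,0,0],"hand":[0,0,0,0,0,0,0,0]}'
python3 -m pendant '{"translation":[[34,-13,0],[34,-13,0],[34,-13,0],[33,-13,0],[0,0,0],[0,0,0],[0,0,0],[0,0,0]],"roll":[0,0,0,0,-0.116,-0.116,-0.116,-0.116],"hand":[0,0,0,0,0,0,0,0]}'
python3 -m pendant '{"translation":[[0,0,8],[0,0,8],[0,0,8],[0,0,8],[0,0,8],[0,0,8],[0,0,8],[0,0,8]],"roll":[-0.116,-0.116,-0.116,-0.116,-0.116,-0.116,-0.116,-0.116],"hand":[0,0,0,0,0,0,0,0]}'
python3 -m pendant '{"translation":[[0,0,0],[0,0,0],[0,0,0],[0,0,0],[0,0,0],[0,0,0],[0,0,0],[0,0,0]],"roll":[-0.116,0,0,0,0,0,0,0],"hand":[0,0,0,0,0,0,0,0]}'
python3 - <<'E'
from h import *
d=env.grab_frame('wrist'); save(d,'w1.png'); s=env.state(); print(s['ee_pos'],s['ee_rot'])
for r in env.regions_of(d,'timer')[:2]:
    c=cloud(d,r['pixels']); print(r['score'],np.median(c,0),len(c))
    t=c[(c[:,2]>36)&(c[:,2]<46)]; print(cv2.minAreaRect(t[:,:2].astype(np.float32)))
E
```

```text
time_s: 1.22
ee_pos: [395.4, -373.6, 214.2]
ee_rot: [180.0, -0.0, 16.4]
force: [0.4, -0.3, 0.1]
gripper_width: 91.2
gripper_force: 0.0
time_s: 1.88
ee_pos: [509.2, -286.4, 213.9]
ee_rot: [-180.0, 0.0, 43.4]
force: [0.6, 0.0, 0.6]
gripper_width: 91.4
gripper_force: 0.0
time_s: 2.55
ee_pos: [508.9, -286.8, 149.6]
ee_rot: [180.0, 0.0, 96.5]
force: [-0.2, 0.1, -0.6]
gripper_width: 91.4
gripper_force: 0.0
time_s: 3.22
ee_pos: [509.0, -286.8, 150.1]
ee_rot: [180.0, 0.0, 102.8]
force: [0.3, -0.1, -0.5]
gripper_width: 91.2
gripper_force: 0.0
[ 508.92503148 -286.77784499  150.04764311] [1.79993800e+02 8.72213607e-03 1.02812674e+02]
0.77 [ 341.48663739 -343.57151039   41.2891173 ] 8505
((328.7604675292969, -356.1543884277344), (93.10989379882812, 54.82009506225586), 1.6637312173843384)
0.62 [ 506.51591503 -280.55980928   57.15147753] 2733
((502.76470947265625, -281.69708251953125), (44.565757751464844, 32.040306091308594), 42.7561149597168)
```

View pics/w1.png

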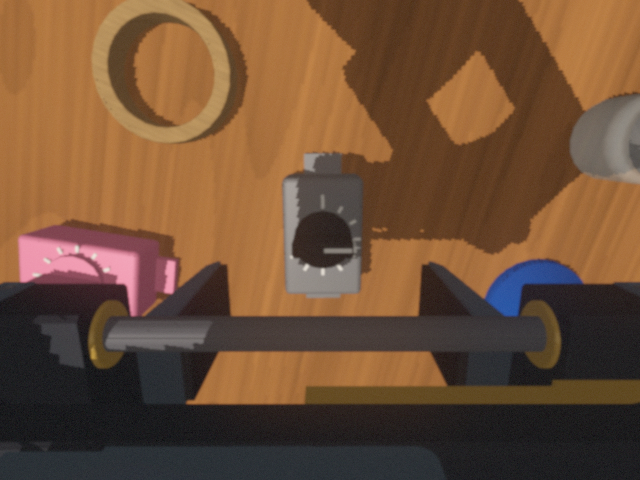

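The wrist view shows the grey timer at (323,235), square between the fingers, with its long tick up at (322,200) and the pointer right at (338,250), so 3 clicks. The pink one is well off at (90,270).

Run:
```python
from h import *
d=env.grab_frame('wrist'); m=np.zeros((480,640),bool); m[140:310,270:380]=1
c=cloud(d,m); t=c[(c[:,2]>37)&(c[:,2]<47)]; print(cv2.minAreaRect(t[:,:2].astype(np.float32)),t.mean(0))
g=c[c[:,2]>68]; print(cv2.minAreaRect(g[:,:2].astype(np.float32)),g.mean(0))
```

```text
((506.9764404296875, -284.67181396484375), (60.07811737060547, 90.82328796386719), 13.01948070526123) [ 506.02476722 -280.61517606   41.77144904]
((508.0049743652344, -284.9579772949219), (43.694175720214844, 12.490311622619629), 13.038126945495605) [ 507.28676053 -284.35000417   73.40397508]
```

```bash
python3 -m pendant '{"translation":[[1.8,-0.8,18],[0,0,20],[0,0,20],[0,0,20],[0,0,20],[0,0,18],[0,0,12],[0,0,8]],"roll":[0,0,0,0,0,0,0,0],"hand":[0,0,0,0,0,0,0,0]}' 30
python3 -m pendant '{"translation":[[0,0,0],[0,0,0],[0,0,0],[0,0,0],[0,0,0],[0,0,0],[0,0,0],[0,0,0]],"roll":[0,0,0,0,0,0,0,0],"hand":[0,255,255,255,255,255,255,255]}' 30
python3 -m pendant '{"translation":[[0,0,-3],[0,0,-6],[0,0,-8],[0,0,-8],[0,0,-10],[0,0,-10],[0,0,-10],[0,0,-5]],"roll":[0,0,0,0,0,0,0,0],"hand":[255,255,255,255,255,255,255,255]}' 30
```

```text
time_s: 4.03
ee_pos: [507.0, -284.8, 12.4]
ee_rot: [-179.9, -0.1, 102.8]
force: [0.7, -0.3, 0.5]
gripper_width: 91.1
gripper_force: 0.0
time_s: 4.7
ee_pos: [507.7, -285.4, 14.6]
ee_rot: [180.0, 0.0, 102.8]
force: [-1.1, -0.3, 4.3]
gripper_width: 59.8
gripper_force: 30.0
time_s: 5.37
ee_pos: [508.6, -285.7, 76.1]
ee_rot: [179.9, 0.1, 102.8]
force: [0.6, 0.3, -4.4]
gripper_width: 60.0
gripper_force: 30.0
```

```bash
python3 -m pendant '{"translation":[[10,4,-10],[20,9,-10],[22,10,-10],[22,10,-10],[22,10,-5],[22,10,0],[22,10,0],[22,10,0]],"roll":[0,0,0,0,0,0,0,0],"hand":[255,255,255,255,255,255,255,255]}'
python3 -m pendant '{"translation":[[22,10,0],[22,10,0],[22,10,0],[22,10,0],[22,9,0],[15,7,0],[0,0,0],[0,0,0]],"roll":[0,0,-0.045,-0.046,0,0,0,0],"hand":[255,255,255,255,255,255,255,255]}'
python3 - <<'E'
from h import *
d=env.grab_frame('wrist'); save(d,'w2.png'); s=env.state(); print(s['ee_pos'],s['ee_rot'],s['gripper_width'])
e=env.grab_frame('top'); save(e,'t2.png')
for r in env.regions_of(d,'dock')[:2]:
    c=cloud(d,r['pixels']); t=c[(c[:,2]>5)&(c[:,2]<16)]; print(r['score'],len(t),cv2.minAreaRect(t[:,:2].astype(np.float32)))
for r in env.regions_of(d,'latch_tab')[:2]:
    c=cloud(d,r['pixels']); t=c[c[:,2]>51]; print(r['score'],len(t),cv2.minAreaRect(t[:,:2].astype(np.float32)) if len(t)>4 else 0)
E
```

```text
time_s: 6.03
ee_pos: [542.7, -109.0, 119.6]
ee_rot: [180.0, -0.0, 102.8]
force: [0.2, 0.0, -3.5]
gripper_width: 59.9
gripper_force: 30.0
time_s: 6.7
ee_pos: [564.6, 25.2, 119.2]
ee_rot: [-180.0, 0.0, 108.2]
force: [-0.6, -0.3, -5.0]
gripper_width: 59.9
gripper_force: 30.0
[564.60974236  24.38029828 119.14193572] [-1.79967727e+02  2.16190122e-02  1.08119992e+02] 59.78904779069146
0.58 14544 ((558.95556640625, 103.55760955810547), (84.07787322998047, 173.80332946777344), 18.221221923828125)
0.91 941 ((541.8355712890625, 155.6297607421875), (31.406131744384766, 8.08203125), 17.272254943847656)
```

View pics/w2.png

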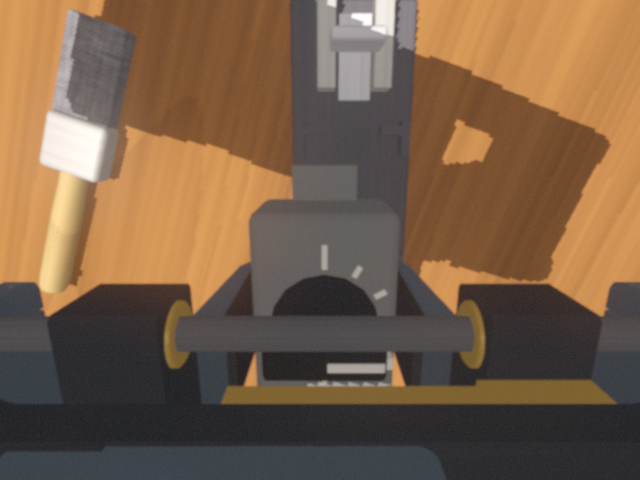

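The wrist view shows the held timer at (325,280), dial untouched, with the grey dock running ahead and its latch at (357,45). I'll go over the seat and check the force while lowering.

```bash
python3 -m pendant '{"translation":[[8,5,0],[10,7,0],[10,7.3,0],[0,0,15],[0,0,18],[0,0,18],[0,0,14],[0,0,8]],"roll":[0,0,0,0,0,0,0,0],"hand":[255,255,255,255,255,255,255,255]}'
python3 -m pendant '{"translation":[[0,0,0],[0,0,0],[0,0,0],[0,0,0],[0,0,0],[0,0,0],[0,0,0],[0,0,0]],"roll":[0,0,0,0,0,0,0,0],"hand":[255,255,255,255,255,255,255,255]}'
python3 - <<'E'
from h import *
s=env.state(); print(s['ee_pos'],s['ee_rot'])
d=env.grab_frame('wrist'); save(d,'w3.png')
E
```

```text
time_s: 7.57
ee_pos: [574.1, 57.7, 44.1]
ee_rot: [-179.9, -0.0, 108.1]
force: [-0.1, -0.2, -5.2]
gripper_width: 59.6
gripper_force: 30.0
time_s: 8.23
ee_pos: [574.8, 56.5, 46.2]
ee_rot: [180.0, 0.0, 108.0]
force: [-0.3, -0.1, -3.3]
gripper_width: 60.0
gripper_force: 30.0
[574.81233213  56.53690763  46.20387142] [1.79975918e+02 1.12974976e-02 1.08042117e+02]
```

View pics/w3.png

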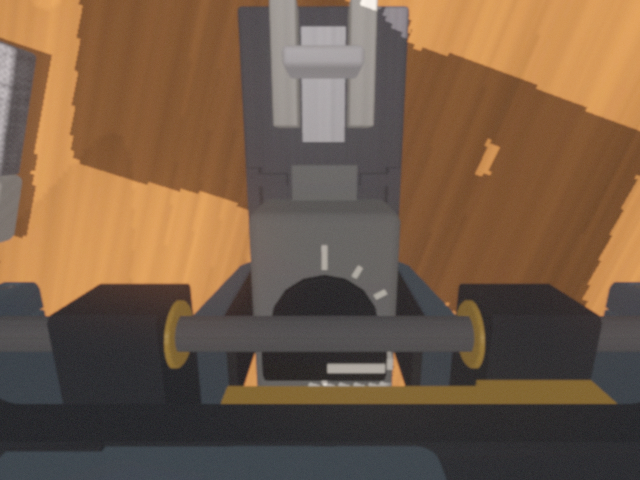

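The case, centred at column 325, lines up with the plate (columns 247–401) and the tab (323). The plate's far end shows at row 8, so I'll measure the lengthwise fit from it.

Run:
```python
from h import *
d=env.grab_frame('wrist'); s=env.state(); a=np.radians(s['ee_rot'][2]); 
X=np.array([np.cos(a),np.sin(a)]); Y=np.array([np.sin(a),-np.cos(a)])
c=cloud(d,np.ones((480,640),bool)); c=c[c[:,2]>4]; q=c[:,:2]-s['ee_pos'][:2]; L=np.c_[q@X,q@Y,c[:,2]]
near=L[(abs(L[:,1])<50)&(L[:,0]>30)]
p=near[(near[:,2]>7)&(near[:,2]<13)]; print('plate x max',np.percentile(p[:,0],[99,99.9,100]),'y',np.percentile(p[:,1],[0,.5,99.5,100]))
w=near[(near[:,2]>18)&(near[:,2]<25)&(near[:,0]<70)]; print('walls',[w[abs(w[:,1]-k)<10].min(0) if (abs(w[:,1]-k)<10).any() else 0 for k in(-30,30)],[w[abs(w[:,1]-k)<10].max(0) if (abs(w[:,1]-k)<10).any() else 0 for k in(-30,30)])
t=near[(near[:,2]>51)&(near[:,0]>70)]; print('tab',t.min(0),t.max(0))
f=near[(near[:,2]>40)&(near[:,2]<51)&(near[:,0]<75)]; print('flange/case',f.max(0))
ff=near[(near[:,2]>30)&(near[:,2]<50)&(near[:,0]<80)]; print(ff.min(0),ff.max(0))
k=near[(near[:,2]>68)&(near[:,0]<70)]; print('case top',k.min(0),k.max(0))
```

```text
plate x max [135.92512515 136.88726219 137.07856712] y [-42.71993471 -42.20697557  41.07486516  41.62494167]
walls [array([ 37.96665304, -39.68205437,  18.30051719]), array([38.00651172, 20.00870164, 18.29346669])] [array([ 59.89031744, -20.08477914,  23.87462528]), array([60.00939708, 38.71713961, 23.73139553])]
tab [100.63556638 -16.47157996  51.03252934] [108.55250409  15.45090439  59.24046546]
flange/case [62.11917189 28.59399496 50.98065778]
[ 44.98370106 -28.89486323  34.99572912] [62.45015308 28.59399496 49.93347416]
case top [ 30.00042719 -49.99170797  68.14307105] [ 46.644933    49.99584449 150.47641079]
```

```bash
python3 -m pendant '{"translation":[[1.2,-0.4,0],[0,0,4],[0,0,4],[0,0,4],[0,0,3],[0,0,3],[0,0,2],[0,0,0]],"roll":[0,0,0,0,0,0,0,0],"hand":[255,255,255,255,255,255,255,255]}'
python3 -m pendant '{"translation":[[0,0,0.7],[0,0,0.7],[0,0,0.3],[0,0,0],[0,0,0],[0,0,0],[0,0,0],[0,0,0]],"roll":[0,0,0,0,0,0,0,0],"hand":[255,255,255,255,255,255,255,255]}'
```

```text
time_s: 9.0
ee_pos: [573.6, 57.6, 25.3]
ee_rot: [-179.9, -0.0, 108.1]
force: [-0.5, -1.1, -4.5]
gripper_width: 59.8
gripper_force: 30.0
time_s: 9.67
ee_pos: [574.2, 57.6, 24.6]
ee_rot: [180.0, 0.0, 108.0]
force: [-0.7, -0.1, 0.4]
gripper_width: 59.8
gripper_force: 30.0
```

The wrist force changed from −4.5 to +0.4 N, so the timer is resting on the plate. I'll release, rise, move past the tab and close the fingers.

```bash
python3 -m pendant '{"translation":[[0,0,0],[0,0,0],[0,0,0],[0,0,0],[0,0,-10],[0,0,-20],[0,0,-25],[0,0,-25]],"roll":[0,0,0,0,0,0,0,0],"hand":[0,0,0,0,0,0,0,0]}'
python3 -m pendant '{"translation":[[20,0,0],[25,0,0],[25,0,0],[25,0,0],[25,0,0],[16,0,0],[0,0,0],[0,0,0]],"roll":[0,0,0,0,0,0,0,0],"hand":[0,0,0,255,255,255,255,255]}'
python3 - <<'E'
from h import *
e=env.grab_frame('top'); f=e['frame']; cv2.imwrite('pics/t3.png',cv2.resize(f[170:275,195:335],(800,600),interpolation=cv2.INTER_CUBIC)[:,:,::-1])
print(env.state()['ee_pos'])
E
```

```text
time_s: 10.33
ee_pos: [573.7, 57.6, 105.4]
ee_rot: [-180.0, -0.0, 108.0]
force: [0.3, -0.4, -0.7]
gripper_width: 91.4
gripper_force: 0.0
time_s: 11.0
ee_pos: [531.8, 187.4, 104.9]
ee_rot: [180.0, 0.0, 108.2]
force: [-0.3, -0.3, -0.4]
gripper_width: 60.6
gripper_force: 0.0
[532.04929649 186.69660082 104.71865064]
```

View pics/t3.png

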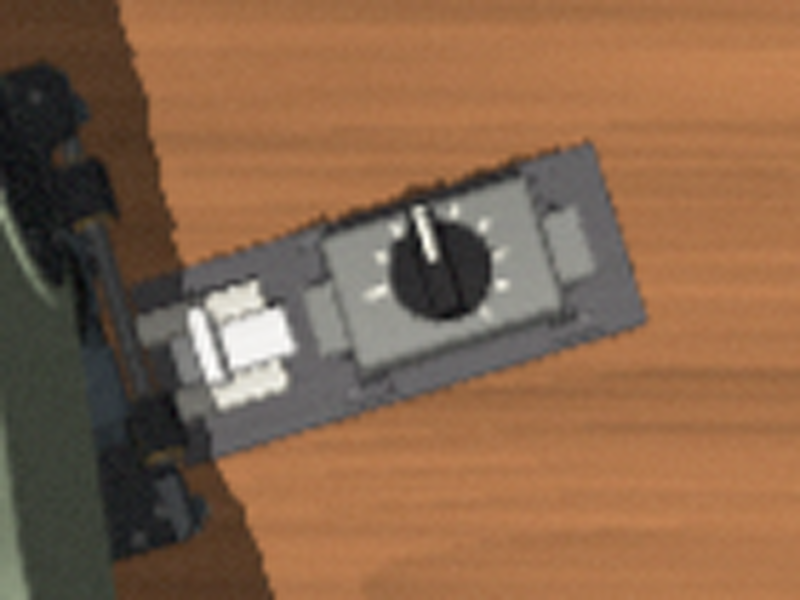

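The timer at (440,265) sits between the walls with its pointer still at 3 clicks. The tab is at (207,345). Now the latch.

```bash
python3 -m pendant '{"translation":[[0,0,0],[0,0,0],[0,0,10],[0,0,15],[0,0,15],[0,0,15],[0,0,11],[0,0,0]],"roll":[0,0,0,0,0,0,0,0],"hand":[255,255,255,255,255,255,255,255]}'
python3 -m pendant '{"translation":[[-4,0,0],[-4,0,0],[-4,0,0],[-4,0,0],[-4,0,0],[-3,0,0],[-3,0,0],[0,0,0]],"roll":[0,0,0,0,0,0,0,0],"hand":[255,255,255,255,255,255,255,255]}'
python3 -m pendant '{"translation":[[-2,0,0],[-1.5,0,0],[-1,0,0],[-0.5,0,0],[0,0,0],[0,0,0],[0,0,0],[0,0,0]],"roll":[0,0,0,0,0,0,0,0],"hand":[255,255,255,255,255,255,255,255]}'
```

```text
time_s: 11.72
ee_pos: [530.1, 185.8, 35.4]
ee_rot: [-179.7, 0.0, 108.0]
force: [0.3, -0.5, -0.7]
gripper_width: 3.3
gripper_force: 0.0
time_s: 12.38
ee_pos: [540.5, 162.6, 38.9]
ee_rot: [179.9, -0.1, 108.0]
force: [0.4, 0.8, 0.2]
gripper_width: 0.6
gripper_force: 0.7
time_s: 13.05
ee_pos: [541.2, 157.2, 38.0]
ee_rot: [-180.0, 0.0, 108.1]
force: [-0.0, 0.7, 0.3]
gripper_width: 0.4
gripper_force: 0.2
```

```bash
python3 -m pendant '{"translation":[[-1,0,0],[-1,0,0],[0,0,0],[0,0,0],[0,0,0],[0,0,0],[0,0,0],[0,0,0]],"roll":[0,0,0,0,0,0,0,0],"hand":[255,255,255,255,255,255,255,255]}'
python3 -m pendant '{"translation":[[3,0,0],[6,0,0],[6,0,0],[0,0,-15],[0,0,-20],[0,0,-20],[0,0,-20],[0,0,0]],"roll":[0,0,0,0,0,0,0,0],"hand":[255,255,255,255,255,255,255,255]}'
python3 - <<'E'
from h import *
s=env.state(); X=np.array([np.cos(np.radians(108.1)),np.sin(np.radians(108.1))])
for n in ['wrist','top']:
    d=env.grab_frame(n)
    c=cloud(d,np.ones((480,640),bool)); q=c[:,:2]-[574.2,57.6]; L=np.c_[q@X,q@[X[1],-X[0]],c[:,2]]
    t=L[(L[:,2]>50)&(L[:,2]<62)&(L[:,0]>70)&(L[:,0]<125)&(abs(L[:,1])<17)]; print(n,len(t),np.percentile(t[:,0],[2,50,98]) if len(t) else 0)
f=d['frame']; cv2.imwrite('pics/t4.png',cv2.resize(f[170:275,195:335],(800,600),interpolation=cv2.INTER_CUBIC)[:,:,::-1])
E
```

```text
time_s: 13.72
ee_pos: [541.5, 156.5, 38.2]
ee_rot: [-180.0, -0.1, 108.0]
force: [-1.4, 5.8, 0.5]
gripper_width: 0.3
gripper_force: 2.6
time_s: 14.38
ee_pos: [539.8, 170.8, 117.1]
ee_rot: [179.6, 0.0, 108.1]
force: [0.5, 0.7, -0.2]
gripper_width: 0.3
gripper_force: 0.0
wrist 28 [81.34530457 86.41429903 88.76200716]
top 47 [79.48263844 82.78361658 87.10197009]
```

View pics/t4.png

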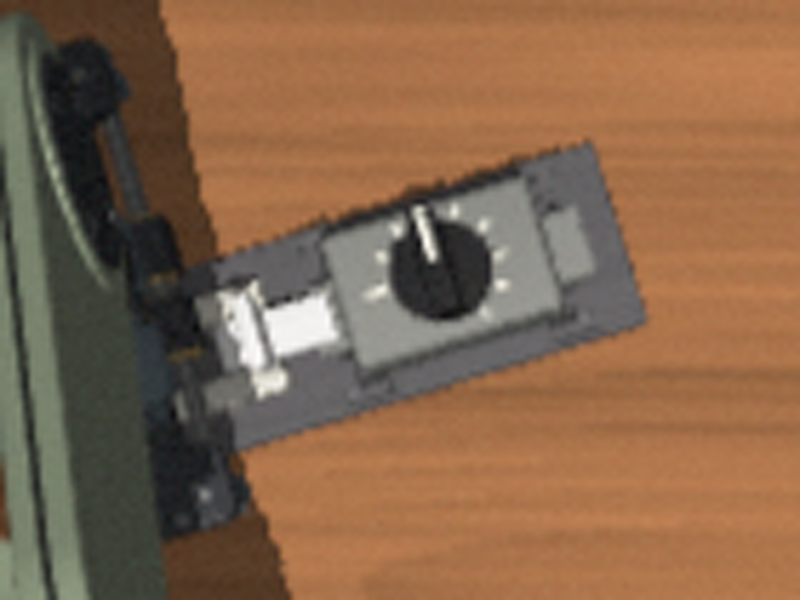

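The latch tab now stands at (245,320), 20 mm in, and stays there with its tongue over the flange. Now the dial: move over it, turn 90° and open.

```bash
python3 -m pendant '{"translation":[[-16,0,0],[-22,0,0],[-25,0,0],[-25,0,0],[-20,0,0],[-10,0,0],[0,0,0],[0,0,0]],"roll":[0,0,0,0,0,0,0.1208,0.1208],"hand":[0,0,0,0,0,0,0,0]}'
python3 -m pendant '{"translation":[[0,0,0],[0,0,0],[0,0,0],[0,0,0],[0,0,0],[0,0,0],[0,0,0],[0,0,0]],"roll":[0.1208,0.1208,0.1208,0.1208,0.1208,0.1208,0.1208,0.1208],"hand":[0,0,0,0,0,0,0,0]}'
python3 -m pendant '{"translation":[[0,0,0],[0,0,0],[0,0,0],[0,0,0],[0,0,0],[0,0,0],[0,0,0],[0,0,0]],"roll":[0.1208,0.1208,0.1208,0,0,0,0,0],"hand":[0,0,0,0,0,0,0,0]}'
python3 - <<'E'
from h import *
d=env.grab_frame('wrist'); s=env.state(); print(s['ee_pos'],s['ee_rot'],s['qpos'])
c=cloud(d,np.ones((480,640),bool)); q=c[:,:2]-[574.2,57.6]; t=c[(np.hypot(*q.T)<40)&(c[:,2]>77)&(c[:,2]<90)]
print(len(t),t.mean(0),cv2.minAreaRect(t[:,:2].astype(np.float32)))
t=c[(np.hypot(*q.T)<90)&(c[:,2]>47)&(c[:,2]<55)&(abs(q@[.9505,.311])<33)&(abs(q@[-.311,.9505])<49)]; print(len(t),cv2.minAreaRect(t[:,:2].astype(np.float32)))
E
```

```text
time_s: 15.15
ee_pos: [573.2, 57.1, 111.7]
ee_rot: [-179.8, -0.0, 93.8]
force: [0.1, 0.2, -0.0]
gripper_width: 51.4
gripper_force: 0.0
time_s: 15.82
ee_pos: [573.0, 58.1, 111.9]
ee_rot: [-179.9, 0.1, 38.5]
force: [-0.4, 0.2, 0.1]
gripper_width: 91.5
gripper_force: 0.0
time_s: 16.48
ee_pos: [573.9, 57.7, 113.1]
ee_rot: [-180.0, 0.0, 18.1]
force: [-0.8, 0.5, 0.1]
gripper_width: 91.2
gripper_force: 0.0
[573.93036468  57.6576079  113.14741493] [1.79997363e+02 5.94626245e-03 1.81203173e+01] [ 4.59666717e+00  2.30777521e+01  9.78490214e+01 -4.60942430e-03
  5.90783914e+01  7.64787186e+01]
1547 [575.55837477  58.15346359  83.76449758] ((574.9215087890625, 58.080936431884766), (43.79216384887695, 11.615388870239258), 18.529638290405273)
8779 ((574.2366943359375, 57.72043991088867), (59.55567169189453, 92.06572723388672), 18.137462615966797)
```

```bash
python3 -m pendant '{"translation":[[0.6,0,6],[0,0,8],[0,0,10],[0,0,10],[0,0,10],[0,0,6],[0,0,0],[0,0,0]],"roll":[0,0,0,0,0,0,0,0],"hand":[0,0,0,0,0,0,0,0]}'
python3 -m pendant '{"translation":[[0,0,0],[0,0,0],[0,0,0],[0,0,0],[0,0,0],[0,0,0],[0,0,0],[0,0,0]],"roll":[0,0,0,0,0,0,0,0],"hand":[255,255,255,255,255,255,255,255]}' 20
python3 -m pendant '{"translation":[[0,0,0],[0,0,0],[0,0,0],[0,0,0],[0,0,0],[0,0,0],[0,0,0],[0,0,0]],"roll":[0,0,0,0,0,0,0,0],"hand":[255,255,255,255,255,255,255,255]}' 20
python3 -c "
from h import *; s=env.state(); print(s['torque'],s['force'])"
```

```text
time_s: 17.2
ee_pos: [574.4, 57.7, 62.6]
ee_rot: [-180.0, 0.1, 18.1]
force: [0.4, -0.2, -0.3]
gripper_width: 91.3
gripper_force: 0.0
time_s: 17.87
ee_pos: [574.6, 57.8, 63.3]
ee_rot: [180.0, -0.0, 18.1]
force: [-0.2, 0.5, -0.9]
gripper_width: 40.7
gripper_force: 0.0
time_s: 18.53
ee_pos: [574.6, 57.7, 63.2]
ee_rot: [180.0, -0.0, 18.1]
force: [0.2, -2.0, 0.1]
gripper_width: 11.6
gripper_force: 20.0
[-0.16786395 -0.03031119 -0.01137607] [ 0.19758646 -1.97698331  0.0501221 ]
```

Gripped at 11.6 mm. Now wind counter-clockwise by about 90° plus a little.

```bash
python3 -m pendant '{"translation":[[0,0,0],[0,0,0],[0,0,0],[0,0,0],[0,0,0],[0,0,0],[0,0,0],[0,0,0]],"roll":[-0.1,-0.1,-0.1,-0.1,-0.1,-0.1,-0.1,-0.1],"hand":[255,255,255,255,255,255,255,255]}'
python3 -m pendant '{"translation":[[0,0,0],[0,0,0],[0,0,0],[0,0,0],[0,0,0],[0,0,0],[0,0,0],[0,0,0]],"roll":[-0.1,-0.1,-0.1,-0.1,-0.1,-0.1,-0.1,-0.07],"hand":[255,255,255,255,255,255,255,255]}'
python3 -c "
from h import *; s=env.state(); print(s['torque'],s['force'],s['ee_rot'])"
python3 -m pendant '{"translation":[[0,0,0],[0,0,0],[0,0,0],[0,0,0],[0,0,0],[0,0,0],[0,0,0],[0,0,0]],"roll":[-0.02,-0.02,0,0,0,0,0,0],"hand":[255,255,255,255,255,255,255,255]}'
python3 -c "
from h import *; s=env.state(); print(s['torque'],s['force'],s['ee_rot'])"
```

```text
time_s: 19.2
ee_pos: [574.3, 58.0, 63.2]
ee_rot: [-180.0, -0.0, 64.2]
force: [-0.5, -0.3, 0.1]
gripper_width: 11.9
gripper_force: 20.0
time_s: 19.87
ee_pos: [574.0, 58.0, 63.2]
ee_rot: [-179.9, -0.0, 108.3]
force: [-1.6, -0.5, 1.1]
gripper_width: 12.1
gripper_force: 20.0
[0.06073288 0.02166245 0.01522255] [-1.59891255 -0.45728481  1.13304761] [-1.79943695e+02 -3.68837586e-02  1.08277525e+02]
time_s: 20.53
ee_pos: [574.1, 58.0, 63.2]
ee_rot: [-180.0, -0.0, 110.3]
force: [-2.7, 2.4, 3.5]
gripper_width: 12.0
gripper_force: 20.0
[0.46146751 0.44199359 0.04303197] [-2.73378635  2.36567825  3.47641957] [-1.79957484e+02 -3.31934700e-02  1.10296113e+02]
```

```bash
python3 -m pendant '{"translation":[[0,0,0],[0,0,0],[0,0,0],[0,0,0],[0,0,0],[0,0,0],[0,0,0],[0,0,0]],"roll":[-0.02,-0.02,0,0,0,0,0,0],"hand":[255,255,255,255,255,255,255,255]}'
python3 -c "
from h import *; s=env.state(); print(s['torque'],s['force'],s['ee_rot'])"
```

```text
time_s: 21.2
ee_pos: [574.2, 57.9, 63.2]
ee_rot: [-180.0, -0.0, 112.6]
force: [-4.4, 2.7, 3.4]
gripper_width: 12.2
gripper_force: 20.0
[ 0.47660776  0.73414573 -0.02797278] [-4.40479788  2.65113065  3.43553901] [-1.79961988e+02 -1.92793620e-02  1.12599931e+02]
```

The side force and moment build up past yaw 108°, so the dial is at its stop. Now 120° clockwise from there, ending at yaw about −12°.

```bash
python3 -m pendant '{"translation":[[0,0,0],[0,0,0],[0,0,0],[0,0,0],[0,0,0],[0,0,0],[0,0,0],[0,0,0]],"roll":[0.1,0.1,0.1,0.1,0.1,0.1,0.1,0.1],"hand":[255,255,255,255,255,255,255,255]}'
python3 -m pendant '{"translation":[[0,0,0],[0,0,0],[0,0,0],[0,0,0],[0,0,0],[0,0,0],[0,0,0],[0,0,0]],"roll":[0.1,0.1,0.1,0.1,0.1,0.1,0.1,0.1],"hand":[255,255,255,255,255,255,255,255]}'
python3 -m pendant '{"translation":[[0,0,0],[0,0,0],[0,0,0],[0,0,0],[0,0,0],[0,0,0],[0,0,0],[0,0,0]],"roll":[0.1,0.1,0.1,0.1,0.1,0.07,0,0],"hand":[255,255,255,255,255,255,255,255]}'
python3 -c "
from h import *; s=env.state(); print(s['torque'],s['force'],s['ee_rot'])"
```

```text
time_s: 21.87
ee_pos: [575.7, 57.4, 63.2]
ee_rot: [179.9, -0.0, 66.5]
force: [-1.1, 1.2, 0.1]
gripper_width: 11.6
gripper_force: 20.0
time_s: 22.53
ee_pos: [575.8, 57.2, 63.2]
ee_rot: [179.9, -0.1, 20.7]
force: [-1.2, 0.6, 1.8]
gripper_width: 11.9
gripper_force: 20.0
time_s: 23.2
ee_pos: [575.7, 57.4, 63.2]
ee_rot: [-180.0, -0.1, -11.6]
force: [0.1, 0.3, -1.1]
gripper_width: 11.9
gripper_force: 20.0
[ 0.14142189  0.00204197 -0.10801462] [ 0.09170631  0.30838081 -1.10329382] [-1.79999879e+02 -1.46588467e-01 -1.16164982e+01]
```

Release, rise, back away and look.

```bash
python3 -m pendant '{"translation":[[0,0,0],[0,0,0],[0,0,0],[0,0,0],[0,0,0],[0,0,0],[0,0,-5],[0,0,-10]],"roll":[0,0,0,0,0,0,0,0],"hand":[0,0,0,0,0,0,0,0]}'
python3 -m pendant '{"translation":[[0,0,-20],[0,0,-25],[0,0,-30],[0,0,-30],[0,0,-30],[-25,0,-10],[-35,0,0],[-35,0,0]],"roll":[0,0,0,0,0,0,0,0],"hand":[0,0,0,0,0,0,0,0]}'
python3 -m pendant '{"translation":[[-35,0,0],[-35,0,0],[-35,0,0],[0,0,0],[0,0,0],[0,0,0],[0,0,0],[0,0,0]],"roll":[0,0,0,0,0,0,0,0],"hand":[0,0,0,0,0,0,0,0]}'
python3 - <<'E'
from h import *
w=env.grab_frame('wrist'); f=env.grab_frame('top')
print(env.state()['ee_pos'])
o=np.zeros((600,800,3),np.uint8); o[:300,:400]=cv2.resize(w['frame'],(400,300)); o[:300,400:]=cv2.resize(f['frame'],(400,300))
o[300:,:400]=cv2.resize(f['frame'][170:275,195:335],(400,300),interpolation=cv2.INTER_CUBIC)
p=(np.linalg.inv(w['pose'])@[574,58,84,1]); u,v=int(w['cx']+w['fx']*p[0]/p[2]),int(w['cy']+w['fy']*p[1]/p[2]); print(u,v)
k=w['frame'][max(0,v-75):v+75,max(0,u-100):u+100]
if k.size: o[300:,400:]=cv2.resize(k,(400,300))
cv2.imwrite('pics/end.png',o[:,:,::-1])
c=cloud(w,np.ones((480,640),bool)); q=c[:,:2]-[574.2,57.6]; t=c[(np.hypot(*q.T)<30)&(c[:,2]>77)&(c[:,2]<90)]
if len(t): print(cv2.minAreaRect(t[:,:2].astype(np.float32)))
E
```

```text
time_s: 23.87
ee_pos: [573.6, 57.7, 77.7]
ee_rot: [180.0, 0.1, -11.7]
force: [-0.5, 0.3, 0.8]
gripper_width: 62.8
gripper_force: 0.0
time_s: 24.53
ee_pos: [481.4, 77.2, 225.1]
ee_rot: [-179.9, -0.2, -11.8]
force: [-0.4, 0.4, 0.1]
gripper_width: 91.2
gripper_force: 0.0
time_s: 25.2
ee_pos: [379.9, 98.4, 223.4]
ee_rot: [-180.0, -0.0, -11.8]
force: [0.8, -0.1, -0.9]
gripper_width: 91.2
gripper_force: 0.0
[379.50165167  98.3049203  223.08634706]
324 -45
```

View pics/end.png

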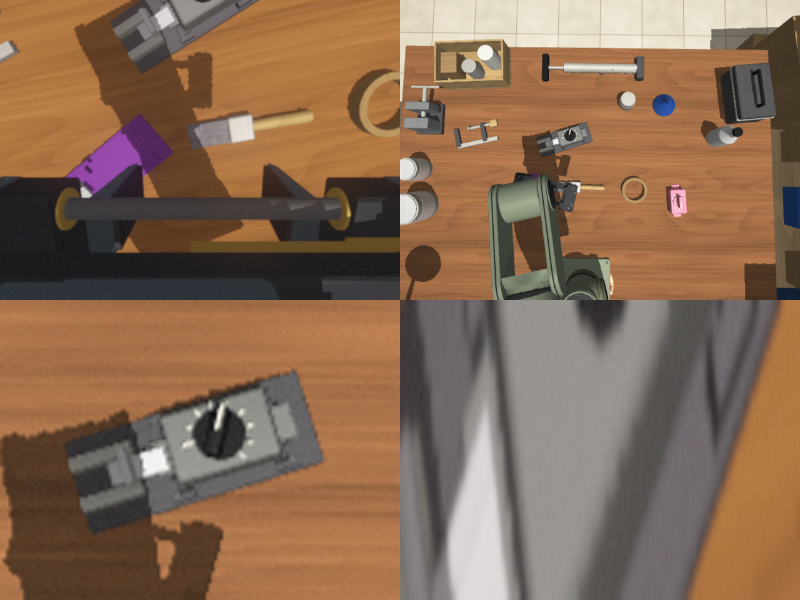

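The final view shows the timer latched at (220,430) in the lower-left crop, with the pointer tilted right of up, about 120° from the long tick. Bystanders are unmoved. I'll confirm the bar angle numerically, then hand in.

Run:
```python
from h import *
d=env.grab_frame('top'); c=cloud(d,np.ones((480,640),bool)); q=c[:,:2]-[574.2,57.6]; t=c[(np.hypot(*q.T)<32)&(c[:,2]>76)&(c[:,2]<92)]
(ce,wh,a)=cv2.minAreaRect(t[:,:2].astype(np.float32)); ang=a if wh[0]>wh[1] else a-90
print(ce,wh,ang,'clicks',((108-ang)%180)/30)
t=c[(np.hypot(*q.T)<60)&(c[:,2]>47)&(c[:,2]<56)&(abs(q@[.9505,.311])<40)&(abs(q@[-.311,.9505])<52)]; print(cv2.minAreaRect(t[:,:2].astype(np.float32)))
L=q@[-.311,.9505]; t=L[(c[:,2]>51)&(c[:,2]<62)&(L>70)&(L<125)&(abs(q@[.9505,.311])<17)]; print('tab',np.percentile(t,[2,98]))
if 3.6<((108-ang)%180)/30<4.4 and np.percentile(t,98)<90: print(env.job_done())
```

```text
(576.9710083007812, 57.944427490234375) (12.295524597167969, 42.397274017333984) -12.12347412109375 clicks 4.004115804036458
((576.2885131835938, 57.86383819580078), (59.89971923828125, 91.93794250488281), 17.41066551208496)
tab [79.09725036 87.43761248]
the job is handed in; nothing more can be done
None
```

The grey timer is seated and latched in the steel dock, and its dial reads 4.0 clicks from the stop; I handed the job in at about 25 s with the gripper clear and the other things where they were.

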